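# Hold the matching hand plate flush on the tilted proof stage

## Task

Find the hand plate whose copper face has the same outline and size as the metal face of the tilted proof stage, pick it up by its grip, tilt it to the slope, and press it gently and squarely onto the middle of the stage, flush, so that both sprung rubber bars are pushed in about half way or more. Finish while still gripping it and pressing it there: do not let go. Leave the other hand plates and everything else on the bench where they are, and do not push hard.

Things in the scene. Friction and masses are not known exactly. Their poses are not given: they have to be found in the camera images.
- plate_long: hand plate, copper face 90 x 64 mm: 4 mm copper plate, 10 mm wooden back 3 mm smaller all round, and centred on top an upright wooden grip 46 mm long (along x), 18 mm thick (along y), from 14 to 60 mm above the underside. Origin: centre of the copper underside; x along the 90 mm side, z up through the grip. About 0.2 kg; starts copper down on the bench
- plate_square: hand plate, copper face 64 x 64 mm: 4 mm copper plate, 10 mm wooden back 3 mm smaller all round, and centred on top an upright wooden grip 46 mm long (along x), 18 mm thick (along y), from 14 to 60 mm above the underside. Origin: centre of the copper underside; x along the grip, z up through the grip. About 0.2 kg; starts copper down on the bench
- plate_small: hand plate, copper face 66 x 44 mm: 4 mm copper plate, 10 mm wooden back 3 mm smaller all round, and centred on top an upright wooden grip 46 mm long (along x), 18 mm thick (along y), from 14 to 60 mm above the underside. Origin: centre of the copper underside; x along the 66 mm side, z up through the grip. About 0.2 kg; starts copper down on the bench
- stand: grey steel foot of the proof stage, 150 x 130 x 18 mm, with dark lugs up to 68 mm high; fixed to the bench; origin under it, its -x side towards the robot, yaw up to 0.35 rad
- stage_face (a point): centre of the stage's aluminium face, on the metal; face 94 mm (x, up the slope, away from the robot) x 68 mm (y, level); z out of it. Slopes 0.2 to 0.55 rad from level, low edge towards the robot, clamped stiff (6 N m); centre 70 to 100 mm above the bench. Two rubber bars lie across it and stand 7 mm above the metal when free, 1 mm when fully in
- bar_low (a joint): how far the lower rubber bar (12 x 58 mm, 32 mm down the slope from the face centre) is pushed into the face, m: 0 free, 0.006 fully in against its stop; spring 1000 N/m
- bar_high (a joint): the same for the upper bar, 32 mm up the slope from the face centre
- knife: ink spatula lying on the bench, 170 mm long along x, origin at its middle underside; bystander
- can: short round tin with a lid, 66 mm across, 80 mm high; bystander
- jar: jar, 56 mm across, 75 mm high; bystander
- brayer: ink roller with a rubber drum 90 mm long and 36 mm across (origin under the drum) and a wooden handle reaching 135 mm to its -x; bystander
- sanding_block: cork sanding block 100 x 60 x 30 mm; bystander
- brush_tool: flat brush 180 mm long lying on the bench; bystander

How it is judged (in metres and radians):
On the way:
1. the long hand plate is gripped and lifted clear of the bench (height (world z) of plate_long above 0.04 m and contact force between plate_long and the fingers above 2 N and contact force between plate_long and stand below 0.1 N), for 0.2 s.
At the end, for the whole second after the job is handed in: The long plate lies along the slope of the stage (long sides within 0.12 rad, faces within 0.06 rad), centred within 10 mm in each direction, both rubber bars pushed in by more than 2.5 mm, still gripped between the fingers (over 20 N of grip contact) and at rest (value of joint each of bar_low, bar_high above 0.0025 m and angle between the z axis of plate_long and the z axis of stage_face, either way round below 0.06 rad and angle between the x axis of plate_long and the x axis of stage_face, either way round below 0.12 rad and x of plate_long in the frame of stage_face between -0.01 and 0.01 m and y of plate_long in the frame of stage_face between -0.01 and 0.01 m and contact force between plate_long and the fingers above 20 N and linear speed of plate_long below 0.02 m/s); the arm keeps its last pose, push and grip.
It fails at once if another hand plate moved over 25 mm (distance of any of plate_square, plate_small from where it was at the start of the episode above 0.025 m).
It fails at once if a bystander moved over 25 mm (distance of any of knife, can, jar, brayer, sanding_block, brush_tool from where it was at the start of the episode above 0.025 m).
It fails at once if plate pushed too hard on the stage (over 35 N) (contact force between plate_long and stand above 35 N).
It also fails if it takes over 35 s, if anything falls off the work surface, if the arm or the gripper's body presses on something with over 40 N, if the wrist force passes 120 N, or if a joint passes its speed limit or range.

## Robot

A 6-joint arm with a two-finger parallel gripper is mounted at the origin on the work surface. World frame = base frame: x ahead of the robot, y to its left, z up, the work surface at z = 0. Lengths are in mm, angles in rad, forces in N, time in s.
With the tool pointing down it reaches from about 350 to 975 mm from the base axis. Payload 7.1 kg.
Tool frame: the origin (TCP) lies midway between the tips of the shut fingers; the grasp point (between the pads) lies ctrl.grip_point_offset behind it (ctrl.grip_point_offset is the distance from the TCP to the grasp point, in mm); z points along the fingers, y is the line along which they close (so a half turn about z gives the same grasp; the last joint's range is limited). The gripper opens to 88 mm and grips with 3 to 60 N. Pads are 20 mm wide; open, the fingers measure 115 mm over their backs; the gripper's body (75 mm by 178 mm) begins 61 mm behind the grasp point.
Start: joints at [1.306, 0.423, 1.63, -0, 1.089, -0.019], TCP at [152.051, 606.206, 222.675] pointing down, gripper open.
Joint ranges: [-3, 3], [-0.9, 2.11], [0.09, 2.58], [-1.31, 4.45], [0.11, 2.69], [-2.54, 2.54]. Speed limits (rad/s): [2.39, 2.39, 3.01, 3.14, 3.14, 3.14].

## Interface

Orientations are given as a rotation vector (axis times angle).
In Python, from workcell import ctrl gives the robot as it stands.
- The arm moves only by the tool apply_moves, never from a script. Its argument "targets" is a list of rows, each an object of numbers: "tx", "ty", "tz": the shift along the world's x, y, z in m; "spin": the turn about the world's z in degrees. In form: [{"tx": .., "ty": .., "tz": .., "spin": ..}, ...]. A call has exactly 8 rows; each row is the pose to reach, as a shift and turn from the pose commanded when the call began; what a row does not reach only later rows make up. A row lasts 1/10 s, in which the tool goes at most 50 mm and 8.59 degrees, less where a joint would pass 70% of its speed; a pose out of reach is approached as far as the arm can. A call with a gripper value outside its range is refused whole. "gripper" is the closure, from -1 (fully open) to 1 (shut), set as the call begins (left out, the last holds). The fingers move at their own pace and stop on an object; the grip force is fixed at half the most. Time passes only in rows, so rows that repeat a pose let the fingers close, or fill a call up. It gives the time, the measured TCP pose, the force, the opening and the grip force at its end, in the units of the state.
- ctrl.get_obs(): the state, without advancing time (a new reading comes with each control period).
- ctrl.get_image(name): name is "scene" or "top" or "wrist"; returns the picture (420x560x3 uint8, red, green, blue); there is no depth.
- ctrl.get_calibration(name): a dict with "fov_y" (degrees; the focal length in pixels is half the picture's height over the tangent of half this angle, whatever the lens; pixels are square), "cx", "cy" (the principal point, pixels), "rvec" (rotation vector, rad) and "tvec" (3), from world to camera coordinates, as OpenCV has them. Camera axes: x right, y down, z forward; pixel columns grow to the right and rows downward; lengths in mm; the calibration is good to about 2 mm. The wrist camera is an equidistant fisheye: a pixel r from the principal point sees the ray r / f radians off the axis. A picture is of the moment at which its call begins: read the wrist's pose just before it. get_calibration takes no time and is no camera call; for the wrist camera it gives the pose at the moment of the call.
- ctrl.close_job(): hands the job in; it is judged then, once.
Trained networks look in the newest picture that a camera, given by its name, has taken for a name from the list of things; names that differ only in an ending like _2 or _b are one class to them, and where a whole thing is asked for, a point or a joint stands for the part that bears it (a point fixed in the world has none). Each returns a list of dicts, best first, with "score" (0 to 1); they miss things now and then, are a little off and sometimes report something else, mostly with a low value. They report only what shows in the picture. A call takes as long as a camera call.
- ctrl.outline_of(name, camera): "pixels" (420x560 bool, what is visible of it) and "box" ([left, top, right, bottom] in pixels, round what is visible of it).
- ctrl.pinpoint(name, camera): "uv" ([column, row] in pixels: a listed point, or the origin of a listed thing).
The state is a dict: "t": time; "qpos": joint angles; "qvel": joint speeds; "joint_torque": joint torques, N m; "ee_pos": TCP position; "orientation": TCP orientation; "ft_force": force on the tool from outside, world axes, zero at the start; "moment": the same for the moment, N m; "width": finger opening in mm; "grasp_force": force on a finger pad.
Only numpy, scipy, OpenCV 4.12 (cv2) and the standard library are available. Lean on these libraries where they do the work, as an engineer would, in place of code of your own. Each camera call takes 0.05 s, during which the arm holds its last target. There are 200 camera calls.

## Working session

There is one attempt and no reset: what is moved stays moved. The work goes in short steps, Python scripts to look and compute and a tool call to move; the robot and the scene stay as the last step left them, time stands still between calls to the robot, and variables do not carry over. Pictures are saved under pics/ and viewed, at most 10 in all, crops included, and the job is handed in when it is done.

Besides the shell and the picture viewer there is one more tool, called after "Call:" by a JSON object that holds its "name" and its "arguments". apply_moves: Moves the arm, as the interface text tells. Its arguments: {"type":"object","properties":{"targets":{"type":"array"},"gripper":{"type":"number"}},"required":["targets"]}

```bash
mkdir -p pics; ls
cat > h.py <<'E'
import numpy as np,cv2
from workcell import ctrl
def cal(n):
    c=ctrl.get_calibration(n); R=cv2.Rodrigues(np.array(c["rvec"],float))[0]; t=np.array(c["tvec"],float).ravel()
    f=210/np.tan(np.radians(c["fov_y"])/2); return R,t,f,c["cx"],c["cy"]
def ray(n,uv,C=None):
    R,t,f,cx,cy=C or cal(n); d=np.array([(uv[0]-cx)/f,(uv[1]-cy)/f,1.])
    if n=="wrist":
        r=np.hypot(d[0],d[1]); d=np.array([d[0]/max(r,1e-9)*np.sin(r),d[1]/max(r,1e-9)*np.sin(r),np.cos(r)])
    d=R.T@d; return -R.T@t,d/np.linalg.norm(d)
def onz(n,uv,z,C=None):
    o,d=ray(n,uv,C); return o+d*(z-o[2])/d[2]
def proj(n,P,C=None):
    R,t,f,cx,cy=C or cal(n); p=R@np.array(P,float)+t
    if n=="wrist":
        r=np.hypot(p[0],p[1]); th=np.arctan2(r,p[2]); return np.array([cx+f*th*p[0]/r,cy+f*th*p[1]/r])
    return np.array([cx+f*p[0]/p[2],cy+f*p[1]/p[2]])
def tri(rays):
    A=np.zeros((3,3));b=np.zeros(3)
    for o,d in rays:
        M=np.eye(3)-np.outer(d,d);A+=M;b+=M@o
    return np.linalg.solve(A,b)
def save(n,im): cv2.imwrite("pics/"+n,im[:,:,::-1])
E
python3 - <<'E'
from h import *
o=ctrl.get_obs();print(o["t"],o["ee_pos"],o["orientation"],ctrl.grip_point_offset,o["width"])
for c in("scene","top"):
    save(c+"0.png",ctrl.get_image(c)); C=cal(c); print(c,-C[0].T@C[1],C[2:])
    for n in("plate_long","plate_square","plate_small","stage_face","stand"):
        for r in ctrl.pinpoint(n,c)[:2]: print(n,r["score"],np.round(r["uv"],1),np.round(onz(c,r["uv"],85 if n=="stage_face" else 0),0))
E
```

```text
pics
0.0 [151.89454639 605.70533022 221.92081578] [-3.85027460e-01 -3.11771180e+00  2.28170649e-03] 18.700000000000003 87.77342665507463
scene [1181.78628578   21.41279657  953.76297266] (np.float64(426.72316019765236), 278.4154005172072, 207.0068088912104)
plate_long 0.59 [205.2 244.3] [ 632. -165.    0.]
plate_square 0.9 [237.3 184.5] [442. -87.   0.]
plate_small 0.65 [175.3 200.6] [ 490. -257.    0.]
stage_face 0.83 [352.  186.1] [526. 216.  85.]
stand 0.66 [123.1 238.5] [ 606. -380.    0.]
stand 0.63 [351.5 203.3] [520. 226.   0.]
top [ 301.4823359     6.07000832 1426.29353999] (np.float64(468.9011213552764), 281.1598504460504, 210.86849758675194)
plate_long 0.91 [342.9 197.1] [ 614. -179.    0.]
plate_long 0.63 [311.9 251.3] [444. -82.   0.]
plate_square 0.58 [314.7 250.9] [446. -90.   0.]
plate_small 0.81 [365.1 234.8] [ 496. -245.    0.]
stage_face 0.79 [210.9 224.8] [511. 215.  85.]
stage_face 0.47 [416.7 286.3] [ 338. -372.   85.]
stand 0.64 [213.1 228.5] [513. 221.   0.]
```

View pics/scene0.png

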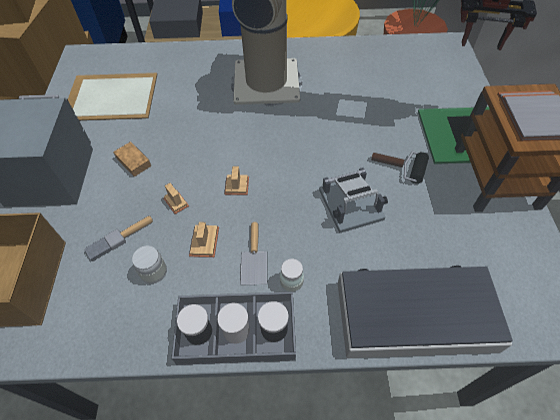

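View pics/top0.png

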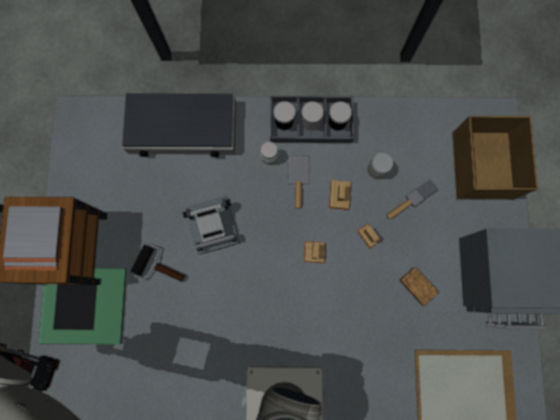

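Scene picture: plate_long at (204,238), square at (236,182), small at (175,197), stage at (352,190). In the top picture the plate is at (341,195) with its long side roughly along world x, and the stage at (212,225). Next I measure yaws from the outlines.

Run:
```python
from h import *
for c in("top","scene"):
    ctrl.get_image(c); C=cal(c)
    for n,z in(("plate_long",7),("plate_square",7),("plate_small",7),("stand",9),("stage_face",85)):
        for r in ctrl.outline_of(n,c)[:2]:
            ys,xs=np.nonzero(r["pixels"]); 
            P=np.array([onz(c,(u,v),z,C)[:2] for u,v in zip(xs,ys)]).astype(np.float32)
            R=cv2.minAreaRect(P); print(c,n,round(r["score"],2),r["box"],np.round(R[0]),np.round(R[1]),round(R[2],1))
```

```text
top plate_long 0.67 [332.1, 183.3, 351.7, 212.8] [ 621. -170.] [63. 91.] 83.9
top plate_square 0.8 [302.2, 240.8, 327.8, 263.4] [443. -89.] [64. 64.] 89.3
top plate_small 0.45 [265.1, 147.2, 277.0, 162.1] [753.  50.] [66. 47.] 0.8
top stand 0.86 [183.6, 198.6, 239.3, 256.1] [522. 228.] [154. 150.] 15.4
top stage_face 0.96 [190.1, 203.2, 231.1, 249.1] [511. 221.] [113. 101.] 18.6
scene plate_long 0.79 [190.1, 222.5, 220.6, 259.9] [ 624. -168.] [ 67. 104.] 85.3
scene plate_long 0.59 [223.5, 165.7, 247.2, 194.9] [434. -87.] [ 64. 100.] 87.2
scene plate_square 0.59 [224.3, 166.2, 247.8, 193.3] [434. -88.] [63. 93.] 87.5
scene plate_small 0.73 [167.9, 181.3, 187.4, 214.0] [ 487. -263.] [104.  45.] 35.9
scene stand 0.9 [320.9, 170.3, 386.9, 232.6] [510. 233.] [182. 165.] 16.7
scene stage_face 0.81 [327.6, 171.9, 375.1, 212.4] [539. 223.] [114. 100.] 16.1
```

Run:
```python
import cv2
a=cv2.imread("pics/top0.png");b=cv2.imread("pics/scene0.png")
f=lambda i,x,y:cv2.resize(i[y-35:y+35,x-45:x+45],None,fx=4,fy=4,interpolation=cv2.INTER_CUBIC)
cv2.imwrite("pics/crop0.png",cv2.vconcat([cv2.hconcat([f(a,341,195),f(a,212,225)]),cv2.hconcat([f(b,204,238),f(b,352,195)])]))
```

```text
(no output)
```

View pics/crop0.png

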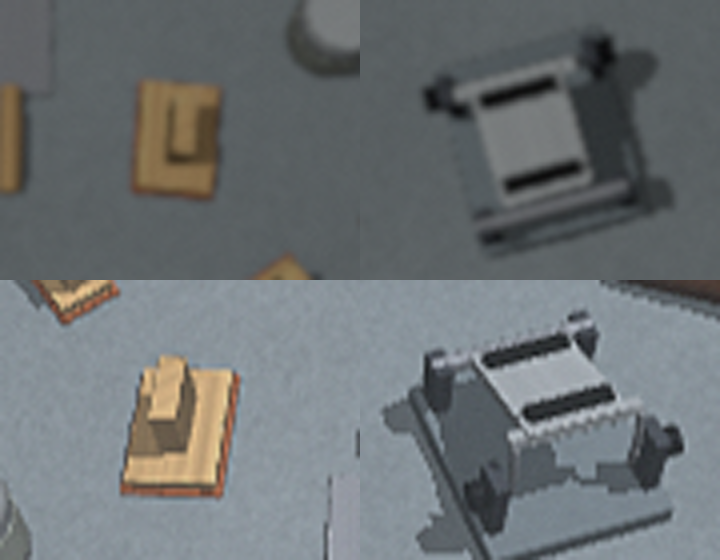

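Crop: plate_long is copper-edged with yaw about -5°. The stage is yawed about +16.5° and its high edge points away from the robot. Sizes match (63x91, face about 100x113 with hardware). Moving to a hover over the plate.

Call:
{"name": "apply_moves", "arguments": {"targets": [{"tx":0.02,"ty":-0.034,"tz":0,"spin":1},{"tx":0.045,"ty":-0.076,"tz":0,"spin":2},{"tx":0.07,"ty":-0.118,"tz":0,"spin":3},{"tx":0.095,"ty":-0.16,"tz":0,"spin":4},{"tx":0.12,"ty":-0.202,"tz":0,"spin":5},{"tx":0.145,"ty":-0.244,"tz":0,"spin":6},{"tx":0.17,"ty":-0.286,"tz":0,"spin":7},{"tx":0.195,"ty":-0.328,"tz":0,"spin":8}], "gripper": -1}}

```text
t: 2.0
ee_pos: [347.8, 276.6, 223.0]
orientation: [0.165, 3.137, 0.001]
ft_force: [-0.3, 0.9, 0.1]
width: 87.7
grasp_force: 0.0
```

Call:
{"name": "apply_moves", "arguments": {"targets": [{"tx":0.025,"ty":-0.042,"tz":0,"spin":1},{"tx":0.05,"ty":-0.084,"tz":0,"spin":1},{"tx":0.075,"ty":-0.126,"tz":0,"spin":1},{"tx":0.1,"ty":-0.168,"tz":0,"spin":1},{"tx":0.125,"ty":-0.21,"tz":0,"spin":1},{"tx":0.15,"ty":-0.252,"tz":0,"spin":1},{"tx":0.175,"ty":-0.294,"tz":0,"spin":1},{"tx":0.2,"ty":-0.336,"tz":0,"spin":1}]}}

```text
t: 2.8
ee_pos: [547.9, -59.9, 222.9]
orientation: [0.14, 3.138, 0.0]
ft_force: [1.5, 1.3, 0.5]
width: 87.6
grasp_force: 0.0
```

Call:
{"name": "apply_moves", "arguments": {"targets": [{"tx":0.02,"ty":-0.033,"tz":0,"spin":0},{"tx":0.04,"ty":-0.066,"tz":0,"spin":0},{"tx":0.055,"ty":-0.09,"tz":0,"spin":0},{"tx":0.065,"ty":-0.105,"tz":0,"spin":0},{"tx":0.07,"ty":-0.11,"tz":0,"spin":0},{"tx":0.07,"ty":-0.11,"tz":0,"spin":0},{"tx":0.07,"ty":-0.11,"tz":0,"spin":0},{"tx":0.07,"ty":-0.11,"tz":0,"spin":0}]}}

```text
t: 3.6
ee_pos: [616.6, -166.8, 222.7]
orientation: [-0.138, -3.138, -0.0]
ft_force: [0.6, 0.2, 0.4]
width: 87.6
grasp_force: 0.0
```

Run:
```python
from h import *
from scipy.spatial.transform import Rotation as Ro
o=ctrl.get_obs(); R=Ro.from_rotvec(o["orientation"]).as_matrix(); print(o["t"],o["ee_pos"],R.round(3).tolist(),o["ft_force"],o["qpos"])
C=cal("wrist"); im=ctrl.get_image("wrist"); save("w1.png",im)
print("cam",-C[0].T@C[1],C[0][2],C[2:])
for r in ctrl.outline_of("plate_long","wrist")[:2]:
    ys,xs=np.nonzero(r["pixels"]); print(r["score"],r["box"])
    P=np.array([onz("wrist",(u,v),7,C)[:2] for u,v in zip(xs,ys)]).astype(np.float32); print(cv2.minAreaRect(P))
for r in ctrl.pinpoint("plate_long","wrist")[:2]: print(r,onz("wrist",r["uv"],0,C))
```

```text
3.6 [ 616.57912603 -166.76275027  222.72663644] [[-0.996, 0.088, -0.0], [0.088, 0.996, 0.0], [0.0, 0.0, -1.0]] [0.57201821 0.24149905 0.37820035] [-2.82840800e-01  4.43314765e-01  1.59747180e+00  1.48903675e-04
  1.10125286e+00 -1.76593553e+00]
cam [ 537.22088724 -159.39323996  384.49553141] [ 0.29105048 -0.02590042 -0.95635704] (np.float64(325.19226210127806), 284.43891034696657, 221.9449786224525)
0.74 [255.2, 162.3, 310.6, 237.2]
((621.4876708984375, -168.8176727294922), (64.8884048461914, 89.55391693115234), 84.92701721191406)
{'uv': [286.6, 199.2], 'score': 0.91} [ 625.74579577 -164.64438897    0.        ]
```

View pics/w1.png

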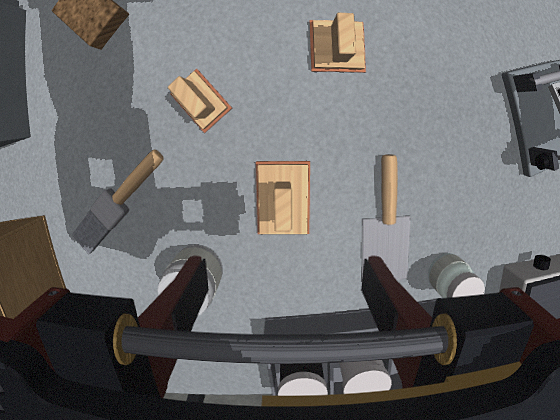

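Wrist picture: plate_long is centred at (283,198) with its grip upright and its long side along the tool x. It measures 65x90 mm at (621.5,-168.8) with yaw -5.1°, and the tool yaw is -5.05°. Descending to grip it at 44 mm.

Call:
{"name": "apply_moves", "arguments": {"targets": [{"tx":0.003,"ty":-0.001,"tz":-0.04,"spin":0},{"tx":0.005,"ty":-0.002,"tz":-0.085,"spin":0},{"tx":0.005,"ty":-0.002,"tz":-0.13,"spin":0},{"tx":0.005,"ty":-0.002,"tz":-0.165,"spin":0},{"tx":0.005,"ty":-0.002,"tz":-0.187,"spin":0},{"tx":0.005,"ty":-0.002,"tz":-0.197,"spin":0},{"tx":0.005,"ty":-0.002,"tz":-0.197,"spin":0},{"tx":0.005,"ty":-0.002,"tz":-0.197,"spin":0}]}}

```text
t: 4.55
ee_pos: [622.9, -169.9, 26.8]
orientation: [0.139, 3.137, -0.001]
ft_force: [0.5, -0.3, -0.2]
width: 87.7
grasp_force: 0.0
```

Call:
{"name": "apply_moves", "arguments": {"targets": [{"tx":0,"ty":0,"tz":0,"spin":0},{"tx":0,"ty":0,"tz":0,"spin":0},{"tx":0,"ty":0,"tz":0,"spin":0},{"tx":0,"ty":0,"tz":0,"spin":0},{"tx":0,"ty":0,"tz":0,"spin":0},{"tx":0,"ty":0,"tz":0,"spin":0},{"tx":0,"ty":0,"tz":0,"spin":0},{"tx":0,"ty":0,"tz":0,"spin":0}], "gripper": 1}}

```text
t: 5.35
ee_pos: [622.0, -169.8, 25.6]
orientation: [-0.139, -3.138, 0.0]
ft_force: [-1.1, 1.2, 0.6]
width: 27.1
grasp_force: 0.0
```

Call:
{"name": "apply_moves", "arguments": {"targets": [{"tx":0,"ty":0,"tz":0,"spin":0},{"tx":0,"ty":0,"tz":0,"spin":0},{"tx":0,"ty":0,"tz":0,"spin":0},{"tx":0,"ty":0,"tz":0,"spin":0},{"tx":0,"ty":0,"tz":0.01,"spin":0},{"tx":0,"ty":0,"tz":0.03,"spin":0},{"tx":0,"ty":0,"tz":0.06,"spin":0},{"tx":0,"ty":0,"tz":0.09,"spin":0}]}}

```text
t: 6.15
ee_pos: [621.5, -169.7, 116.6]
orientation: [-0.139, -3.137, -0.0]
ft_force: [0.6, 0.2, -2.3]
width: 17.8
grasp_force: 30.0
```

Run:
```python
from h import *
# stage: fit face pose from scene+top: bars are dark on light; report pinpoint triangulation over a few shots
u={}
for c in("top","scene"):
    for k in range(3):
        ctrl.get_image(c)
        for n in("stage_face",): 
            rs=[r for r in ctrl.pinpoint(n,c) if r["score"]>.5]
            for r in rs[:1]: u.setdefault((c,n),[]).append(r["uv"]);print(c,r["uv"],r["score"])
P=tri([ray(c,np.mean(v,0)) for (c,n),v in u.items()]);print(P)
for c in("top","scene"): print(c,proj(c,P)-np.mean(u[c,"stage_face"],0))
o=ctrl.get_obs();print(o["t"],o["width"],o["grasp_force"],o["ee_pos"],o["ft_force"])
```

```text
top [209.8, 223.7] 0.84
top [207.5, 222.9] 0.84
top [269.5, 158.0] 0.7
scene [353.9, 186.2] 0.55
scene [351.5, 184.6] 0.86
scene [352.8, 183.2] 0.55
[569.94364953 180.30390825 149.33347818]
top [-8.22752824 -1.16220428]
scene [-9.85173532  0.31038093]
6.75 17.759251322342404 29.99771922826767 [ 621.65434487 -169.65001667  114.79824294] [-0.46315386  0.57601378 -2.4427739 ]
```

Gripped, 30 N at 17.8 mm. Next I fit the stage pose from its dark bars in both cameras and check against the given ranges.

```bash
cat > stage.py <<'E'
from h import *
from scipy.optimize import least_squares
def frame(p):
    cy,sy,cs,ss=np.cos(p[3]),np.sin(p[3]),np.cos(p[4]),np.sin(p[4])
    return np.array([[cy*cs,-sy,-cy*ss],[sy*cs,cy,-sy*ss],[ss,0,cs]])
def bars(im,win,thr,amin=20,near=None):
    x0,y0,x1,y1=win; g=cv2.cvtColor(im,cv2.COLOR_RGB2GRAY)[y0:y1,x0:x1]
    n,l,s,c=cv2.connectedComponentsWithStats((g<thr).astype(np.uint8))
    return [(s[i,4],(c[i]+[x0,y0]).round(2),s[i,:4]+[x0,y0,0,0]) for i in range(1,n) if s[i,4]>=amin]
def fit(obs,p0=(515,220,85,.29,.4),zb=7):
    # obs: (camera, C, local point, uv)
    f=lambda p:np.concatenate([proj(c,np.array(p[:3])+frame(p)@np.array(l),C)-uv for c,C,l,uv in obs])
    r=least_squares(f,p0,x_scale=[10,10,10,.1,.1]); return r.x,r.fun
E
python3 - <<'E'
from stage import *
for c,w in(("top",(185,200,240,255)),("scene",(320,165,390,235))):
    im=ctrl.get_image(c); 
    for thr in(35,45,60): print(c,thr,[(a,list(b),list(s)) for a,b,s in bars(im,w,thr,15)])
E
```

```text
top 35 [(np.int32(35), [np.float64(227.23), np.float64(204.43)], [np.int64(225), np.int64(200), np.int64(6), np.int64(10)]), (np.int32(36), [np.float64(206.03), np.float64(212.61)], [np.int64(198), np.int64(210), np.int64(17), np.int64(6)]), (np.int32(35), [np.float64(211.97), np.float64(233.71)], [np.int64(204), np.int64(231), np.int64(17), np.int64(6)])]
top 45 [(np.int32(54), [np.float64(227.04), np.float64(204.61)], [np.int64(224), np.int64(200), np.int64(7), np.int64(11)]), (np.int32(44), [np.float64(206.16), np.float64(212.57)], [np.int64(198), np.int64(210), np.int64(18), np.int64(6)]), (np.int32(26), [np.float64(188.46), np.float64(215.69)], [np.int64(185), np.int64(212), np.int64(9), np.int64(7)]), (np.int32(44), [np.float64(212.59), np.float64(233.48)], [np.int64(204), np.int64(231), np.int64(18), np.int64(6)]), (np.int32(15), [np.float64(234.13), np.float64(239.2)], [np.int64(231), np.int64(237), np.int64(6), np.int64(5)])]
top 60 [(np.int32(540), [np.float64(226.73), np.float64(223.21)], [np.int64(197), np.int64(200), np.int64(43), np.int64(51)]), (np.int32(57), [np.float
[... 245 characters left out ...]
 np.float64(233.68)], [np.int64(203), np.int64(230), np.int64(19), np.int64(8)])]
scene 35 []
scene 45 []
scene 60 [(np.int32(67), [np.float64(348.1), np.float64(177.31)], [np.int64(338), np.int64(174), np.int64(21), np.int64(8)]), (np.int32(29), [np.float64(324.59), np.float64(186.69)], [np.int64(323), np.int64(181), np.int64(6), np.int64(12)]), (np.int32(77), [np.float64(358.49), np.float64(190.49)], [np.int64(348), np.int64(187), np.int64(22), np.int64(8)]), (np.int32(73), [np.float64(380.14), np.float64(204.08)], [np.int64(375), np.int64(197), np.int64(13), np.int64(15)]), (np.int32(66), [np.float64(337.29), np.float64(215.17)], [np.int64(333), np.int64(207), np.int64(9), np.int64(16)])]
```

Call:
{"name": "apply_moves", "arguments": {"targets": [{"tx":-0.008,"ty":0.02,"tz":0.03,"spin":2},{"tx":-0.018,"ty":0.055,"tz":0.07,"spin":5},{"tx":-0.03,"ty":0.09,"tz":0.1,"spin":8},{"tx":-0.042,"ty":0.135,"tz":0.11,"spin":12},{"tx":-0.056,"ty":0.18,"tz":0.11,"spin":16},{"tx":-0.07,"ty":0.225,"tz":0.11,"spin":20},{"tx":-0.085,"ty":0.27,"tz":0.11,"spin":21.5},{"tx":-0.1,"ty":0.31,"tz":0.11,"spin":21.5}]}}

```text
t: 7.65
ee_pos: [521.2, 142.1, 225.9]
orientation: [-0.45, 3.109, 0.0]
ft_force: [0.8, 0.4, -1.9]
width: 17.7
grasp_force: 30.0
```

Call:
{"name": "apply_moves", "arguments": {"targets": [{"tx":-0.012,"ty":0.035,"tz":0,"spin":0},{"tx":-0.022,"ty":0.065,"tz":0,"spin":0},{"tx":-0.03,"ty":0.08,"tz":0,"spin":0},{"tx":-0.03,"ty":0.09,"tz":0,"spin":0},{"tx":-0.03,"ty":0.09,"tz":0,"spin":0},{"tx":-0.03,"ty":0.09,"tz":0,"spin":0},{"tx":-0.03,"ty":0.09,"tz":0,"spin":0},{"tx":-0.03,"ty":0.09,"tz":0,"spin":0}]}}

```text
t: 8.45
ee_pos: [492.4, 229.4, 225.6]
orientation: [0.447, -3.11, 0.0]
ft_force: [0.1, 0.5, -1.5]
width: 17.5
grasp_force: 30.0
```

Run:
```python
from stage import *
o=ctrl.get_obs();print(o["t"],o["ee_pos"],o["orientation"],o["grasp_force"],o["qpos"])
C=cal("wrist"); im=ctrl.get_image("wrist"); save("w2.png",im)
import pickle; pickle.dump((C,im),open("w2.pkl","wb"))
for r in ctrl.pinpoint("stage_face","wrist")[:2]: print(r)
```

```text
8.45 [492.39377535 229.35954297 225.61922223] [ 4.46545850e-01 -3.10959562e+00  2.26373947e-04] 29.997598528862 [ 4.14074329e-01  3.00088886e-01  1.80883420e+00 -1.31057795e-04
  1.03280270e+00 -1.44190978e+00]
```

View pics/w2.png

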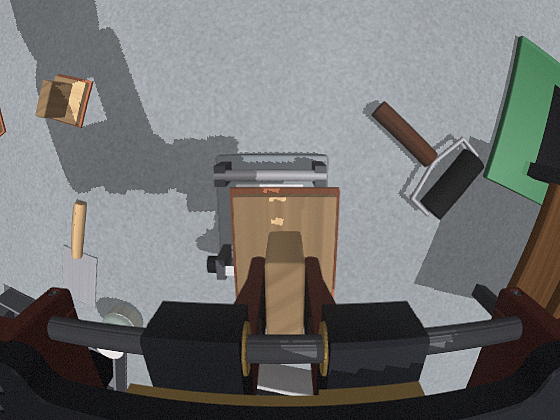

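Wrist picture: the held plate spans (232–339, 188–) and hides the stage, whose lower rail shows at (270,175). So I use the top and scene bar centroids.

Run:
```python
from stage import *
T,S=cal("top"),cal("scene")
for zb in(5,7):
    obs=[("top",T,(32,0,zb),(206.0,212.6)),("top",T,(-32,0,zb),(211.95,233.65)),("scene",S,(-32,0,zb),(348.1,177.3)),("scene",S,(32,0,zb),(358.5,190.5))]
    p,r=fit(obs);print(zb,p.round(3),r.round(1))
    n=frame(p)[:,2]; print("grasp pt over centre at 44+3:",p[:3]+n*47)
# individual triangulations
print(tri([ray("top",(206,212.6)),ray("scene",(358.5,190.5))]),tri([ray("top",(211.95,233.65)),ray("scene",(348.1,177.3))]))
# foot: outline of stand for yaw
```

```text
5 [5.17670e+02 2.21268e+02 7.76220e+01 2.72000e-01 3.11000e-01] [ 0.2  0.   0.2  0.   0.2 -0.   0.2 -0. ]
grasp pt over centre at 44+3: [503.82209803 217.39821471 122.36866856]
7 [5.18260e+02 2.21433e+02 7.57180e+01 2.72000e-01 3.11000e-01] [ 0.2  0.   0.2  0.   0.2 -0.   0.2 -0. ]
grasp pt over centre at 44+3: [504.41138135 217.56288453 120.46456019]
[545.53586359 229.12665301  92.17542727] [486.87589616 212.71988337  72.637021  ]
```

Call:
{"name": "apply_moves", "arguments": {"targets": [{"tx":0.004,"ty":-0.004,"tz":-0.015,"spin":-0.9},{"tx":0.0115,"ty":-0.012,"tz":-0.04,"spin":-0.9},{"tx":0.0115,"ty":-0.012,"tz":-0.065,"spin":-0.9},{"tx":0.0115,"ty":-0.012,"tz":-0.085,"spin":-0.9},{"tx":0.0115,"ty":-0.012,"tz":-0.096,"spin":-0.9},{"tx":0.0115,"ty":-0.012,"tz":-0.101,"spin":-0.9},{"tx":0.0115,"ty":-0.012,"tz":-0.101,"spin":-0.9},{"tx":0.0115,"ty":-0.012,"tz":-0.101,"spin":-0.9}]}}

```text
t: 9.35
ee_pos: [504.2, 218.4, 125.5]
orientation: [-0.424, 3.111, 0.0]
ft_force: [-0.9, 0.1, -1.9]
width: 17.9
grasp_force: 30.0
```

Call:
{"name": "apply_moves", "arguments": {"targets": [{"tx":0,"ty":0,"tz":-0.001,"spin":0},{"tx":0,"ty":0,"tz":-0.002,"spin":0},{"tx":0,"ty":0,"tz":-0.003,"spin":0},{"tx":0,"ty":0,"tz":-0.004,"spin":0},{"tx":0,"ty":0,"tz":-0.005,"spin":0},{"tx":0,"ty":0,"tz":-0.006,"spin":0},{"tx":0,"ty":0,"tz":-0.006,"spin":0},{"tx":0,"ty":0,"tz":-0.006,"spin":0}]}}

```text
t: 10.15
ee_pos: [504.0, 218.4, 119.0]
orientation: [-0.424, 3.112, 0.0]
ft_force: [1.1, 1.1, 3.2]
width: 17.9
grasp_force: 30.0
```

Call:
{"name": "apply_moves", "arguments": {"targets": [{"tx":0,"ty":-0.001,"tz":-0.001,"spin":0},{"tx":0,"ty":-0.001,"tz":-0.0015,"spin":0},{"tx":0,"ty":-0.001,"tz":-0.002,"spin":0},{"tx":0,"ty":-0.001,"tz":-0.0025,"spin":0},{"tx":0,"ty":-0.001,"tz":-0.003,"spin":0},{"tx":0,"ty":-0.001,"tz":-0.003,"spin":0},{"tx":0,"ty":-0.001,"tz":-0.003,"spin":0},{"tx":0,"ty":-0.001,"tz":-0.003,"spin":0}]}}

```text
t: 10.95
ee_pos: [502.5, 217.2, 116.0]
orientation: [0.424, -3.111, -0.0]
ft_force: [-5.0, 1.7, 11.8]
width: 17.6
grasp_force: 30.0
```

Call:
{"name": "apply_moves", "arguments": {"targets": [{"tx":0,"ty":0,"tz":-0.0005,"spin":0},{"tx":0,"ty":0,"tz":-0.001,"spin":0},{"tx":0,"ty":0,"tz":-0.0015,"spin":0},{"tx":0,"ty":0,"tz":-0.002,"spin":0},{"tx":0,"ty":0,"tz":-0.0025,"spin":0},{"tx":0,"ty":0,"tz":-0.003,"spin":0},{"tx":0,"ty":0,"tz":-0.003,"spin":0},{"tx":0,"ty":0,"tz":-0.003,"spin":0}]}}

```text
t: 11.75
ee_pos: [501.2, 216.8, 112.8]
orientation: [0.424, -3.108, 0.001]
ft_force: [-7.7, 2.1, 13.6]
width: 17.9
grasp_force: 30.0
```

Call:
{"name": "apply_moves", "arguments": {"targets": [{"tx":0,"ty":0,"tz":-0.0005,"spin":0},{"tx":0,"ty":0,"tz":-0.001,"spin":0},{"tx":0,"ty":0,"tz":-0.0015,"spin":0},{"tx":0,"ty":0,"tz":-0.002,"spin":0},{"tx":0,"ty":0,"tz":-0.0025,"spin":0},{"tx":0,"ty":0,"tz":-0.003,"spin":0},{"tx":0,"ty":0,"tz":-0.003,"spin":0},{"tx":0,"ty":0,"tz":-0.003,"spin":0}]}}

```text
t: 12.55
ee_pos: [500.6, 216.7, 109.6]
orientation: [0.423, -3.107, 0.001]
ft_force: [-11.0, 1.8, 13.9]
width: 17.9
grasp_force: 30.0
```

Run:
```python
from stage import *
o=ctrl.get_obs();print(o["t"],o["ee_pos"],o["ft_force"],o["moment"])
C=cal("wrist");im=ctrl.get_image("wrist");s=ctrl.get_image("scene")
w=cv2.resize(im[150:350,190:390],None,fx=2,fy=2,interpolation=cv2.INTER_CUBIC)
s=cv2.resize(s[150:230,312:392],(400,400),interpolation=cv2.INTER_CUBIC)
save("p1.png",cv2.hconcat([w,s])); print("cam",-C[0].T@C[1])
```

```text
12.55 [500.62689637 216.65642798 109.62993888] [-10.96180751   1.81978103  13.90744105] [0.32674855 1.30188566 0.1433196 ]
cam [424.75428505 195.85456632 271.83393877]
```

View pics/p1.png

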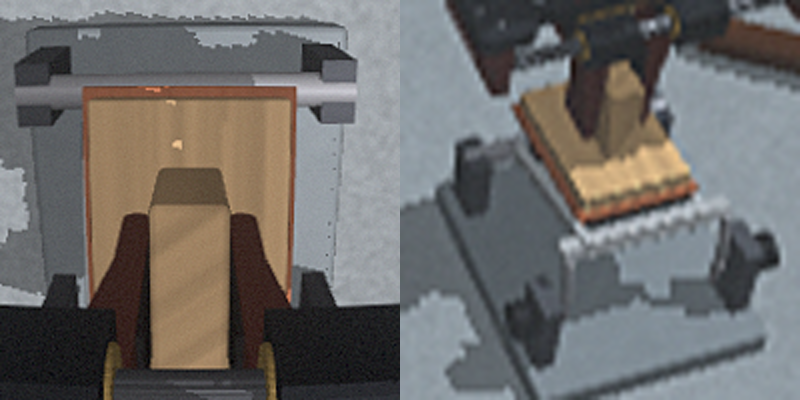

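The wrist crop shows the plate centred across the stage with its low edge at crop row 88. The scene crop shows the plate tilting with its uphill end down on the stage. Force is about 19 N, so I keep going gently.

Call:
{"name": "apply_moves", "arguments": {"targets": [{"tx":0,"ty":0,"tz":-0.0005,"spin":0},{"tx":0,"ty":0,"tz":-0.001,"spin":0},{"tx":0,"ty":0,"tz":-0.0015,"spin":0},{"tx":0,"ty":0,"tz":-0.002,"spin":0},{"tx":0,"ty":0,"tz":-0.0025,"spin":0},{"tx":0,"ty":0,"tz":-0.0025,"spin":0},{"tx":0,"ty":0,"tz":-0.0025,"spin":0},{"tx":0,"ty":0,"tz":-0.0025,"spin":0}]}}

```text
t: 13.45
ee_pos: [500.4, 216.6, 107.0]
orientation: [0.423, -3.107, 0.001]
ft_force: [-10.6, -0.6, 13.6]
width: 17.8
grasp_force: 30.0
```

```bash
cat > meas.py <<'E'
from stage import *
from scipy.spatial.transform import Rotation as Ro
P=np.array([518,221.35,76.6,.272,.311])
def copper(im,C,o,x0=44.3):
    # low edge of copper in wrist picture -> corners -> tilt of plate about grasp point (plate yaw = tool yaw)
    h=cv2.cvtColor(im,cv2.COLOR_RGB2HSV); m=((h[...,0]<12)|(h[...,0]>172))&(h[...,1]>110)&(h[...,2]>70)
    m[:, :200]=0;m[:,370:]=0;m[:150]=0;m[300:]=0
    ys,xs=np.nonzero(m); sel=xs.astype(float); 
    n=[(r,int((ys==r).sum())) for r in range(170,230) if (ys==r).sum()>40]; return n,(xs.min(),xs.max())
E
python3 - <<'E'
from meas import *
o=ctrl.get_obs();C=cal("wrist");im=ctrl.get_image("wrist");print(o["t"],o["ee_pos"],o["ft_force"],o["moment"],copper(im,C,o))
R=Ro.from_rotvec(o["orientation"]).as_matrix(); g=np.array(o["ee_pos"])-18.7*R[:,2]; yaw=np.arctan2(-R[0,1],R[1,1])
for th in(.1,.15,.2,.25,.3,.35):
    F=frame([0,0,0,yaw,th]); print(th,[proj("wrist",g+F@np.array([-45,y,z-44.3]),C).round(1).tolist() for y in(-32,32) for z in (0,4)])
E
```

```text
13.45 [500.38067612 216.59988138 107.04912256] [-10.64100575  -0.63158215  13.62394446] [0.31239723 1.40443688 0.13644091] ([(194, 80), (195, 106), (196, 106), (197, 106), (198, 106)], (np.int64(232), np.int64(337)))
0.1 [[231.6, 191.9], [230.5, 192.5], [337.0, 191.8], [338.1, 192.5]]
0.15 [[232.2, 195.2], [231.2, 195.6], [336.4, 195.1], [337.4, 195.5]]
0.2 [[232.8, 198.6], [231.8, 198.7], [335.8, 198.5], [336.8, 198.7]]
0.25 [[233.4, 202.2], [232.4, 202.0], [335.2, 202.1], [336.2, 202.0]]
0.3 [[234.0, 205.8], [233.0, 205.4], [334.7, 205.7], [335.7, 205.4]]
0.35 [[234.5, 209.5], [233.5, 208.9], [334.2, 209.5], [335.1, 208.8]]
```

Call:
{"name": "apply_moves", "arguments": {"targets": [{"tx":0.0005,"ty":0,"tz":-0.0005,"spin":0},{"tx":0.001,"ty":0,"tz":-0.001,"spin":0},{"tx":0.0015,"ty":0,"tz":-0.0015,"spin":0},{"tx":0.002,"ty":0,"tz":-0.002,"spin":0},{"tx":0.002,"ty":0.0005,"tz":-0.0025,"spin":0},{"tx":0.002,"ty":0.0005,"tz":-0.0025,"spin":0},{"tx":0.002,"ty":0.0005,"tz":-0.0025,"spin":0},{"tx":0.002,"ty":0.0005,"tz":-0.0025,"spin":0}]}}

```text
t: 14.3
ee_pos: [501.1, 216.8, 104.4]
orientation: [0.423, -3.104, 0.002]
ft_force: [-14.0, -0.0, 16.6]
width: 17.7
grasp_force: 30.0
```

Run:
```python
from meas import *
o=ctrl.get_obs();C=cal("wrist");im=ctrl.get_image("wrist");print(o["t"],o["ee_pos"],o["ft_force"],o["moment"],copper(im,C,o))
R=Ro.from_rotvec(o["orientation"]).as_matrix(); g=np.array(o["ee_pos"])-18.7*R[:,2]; yaw=np.arctan2(-R[0,1],R[1,1]); print(R[:,2])
for th in(.15,.2,.25,.3):
    F=frame([0,0,0,yaw,th]); c=g+F@np.array([0,0,-44.3]); print(th,[proj("wrist",g+F@np.array([-45,y,z-44.3]),C).round(1).tolist() for y in(-32,32) for z in (0,4)], (frame(P).T@(c-P[:3])).round(1))
    print([(frame(P).T@(c+F@np.array([x,0,0])-P[:3])).round(1)[2] for x in (-32,32)])
```

```text
14.3 [501.12616538 216.79008354 104.36600085] [-13.95411039  -0.0421484   16.62202971] [0.28572348 2.0316638  0.14252932] ([(194, 105), (195, 105), (196, 106), (197, 106)], (np.int64(232), np.int64(337)))
[-0.00864382 -0.00229615 -0.99996001]
0.15 [[232.2, 195.4], [231.2, 195.7], [336.3, 195.3], [337.4, 195.7]] [-9.4  0.1  5.8]
[np.float64(10.9), np.float64(0.7)]
0.2 [[232.8, 198.8], [231.8, 198.9], [335.7, 198.7], [336.7, 198.9]] [-7.2  0.1  5.5]
[np.float64(9.1), np.float64(2.0)]
0.25 [[233.4, 202.4], [232.4, 202.2], [335.2, 202.3], [336.2, 202.1]] [-5.   0.1  5.3]
[np.float64(7.3), np.float64(3.4)]
0.3 [[234.0, 206.0], [233.0, 205.6], [334.6, 205.9], [335.6, 205.5]] [-2.7  0.1  5.2]
[np.float64(5.6), np.float64(4.9)]
```

Force and copper edge show the plate stuck at about 0.15 rad tilt. Uphill friction is cancelling the tilting torque. I'll lift, shift uphill, and press while moving downhill so that friction helps the tilt.

Call:
{"name": "apply_moves", "arguments": {"targets": [{"tx":0,"ty":0,"tz":0.003,"spin":0},{"tx":0,"ty":0,"tz":0.008,"spin":0},{"tx":0,"ty":0,"tz":0.013,"spin":0},{"tx":0.003,"ty":0.001,"tz":0.014,"spin":0},{"tx":0.007,"ty":0.0015,"tz":0.014,"spin":0},{"tx":0.009,"ty":0.002,"tz":0.014,"spin":0},{"tx":0.009,"ty":0.002,"tz":0.014,"spin":0},{"tx":0.009,"ty":0.002,"tz":0.014,"spin":0}]}}

```text
t: 15.15
ee_pos: [514.4, 219.6, 118.4]
orientation: [0.424, -3.112, 0.0]
ft_force: [-0.2, 0.1, -1.6]
width: 17.5
grasp_force: 30.0
```

```bash
cat >> meas.py <<'E'
def report():
    o=ctrl.get_obs();C=cal("wrist");im=ctrl.get_image("wrist")
    print(o["t"],np.round(o["ee_pos"],1),np.round(o["ft_force"],1),np.round(o["moment"],2),copper(im,C,o))
    R=Ro.from_rotvec(o["orientation"]).as_matrix(); g=np.array(o["ee_pos"])-18.7*R[:,2]; yaw=np.arctan2(-R[0,1],R[1,1])
    for th in(.1,.15,.2,.25,.3,.35):
        F=frame([0,0,0,yaw,th]); c=g+F@np.array([0,0,-44.3]); q=lambda x:frame(P).T@(c+F@np.array([x,0,0])-P[:3])
        print(th,"row",[round(proj("wrist",g+F@np.array([-45,0,z-44.3]),C)[1],1) for z in(0,4)],"ctr",q(0).round(1),"h lo/hi",[q(x)[2].round(1) for x in(-32,32)])
E
python3 -c "from meas import *;report()"
```

```text
15.15 [514.4 219.6 118.4] [-0.2  0.1 -1.6] [ 0.05 -0.    0.01] ([(194, 102), (195, 106), (196, 106), (197, 105)], (np.int64(232), np.int64(337)))
0.1 row [np.float64(191.2), np.float64(191.9)] ctr [ 5.5 -0.7 15.4] h lo/hi [np.float64(22.2), np.float64(8.7)]
0.15 row [np.float64(194.5), np.float64(194.9)] ctr [ 7.7 -0.7 15. ] h lo/hi [np.float64(20.2), np.float64(9.9)]
0.2 row [np.float64(198.0), np.float64(198.1)] ctr [ 9.9 -0.7 14.7] h lo/hi [np.float64(18.3), np.float64(11.2)]
0.25 row [np.float64(201.5), np.float64(201.4)] ctr [12.1 -0.7 14.5] h lo/hi [np.float64(16.5), np.float64(12.6)]
0.3 row [np.float64(205.2), np.float64(204.8)] ctr [14.3 -0.7 14.5] h lo/hi [np.float64(14.8), np.float64(14.1)]
0.35 row [np.float64(209.0), np.float64(208.4)] ctr [16.5 -0.7 14.5] h lo/hi [np.float64(13.3), np.float64(15.7)]
```

Call:
{"name": "apply_moves", "arguments": {"targets": [{"tx":0,"ty":0,"tz":-0.002,"spin":0},{"tx":0,"ty":0,"tz":-0.004,"spin":0},{"tx":-0.001,"ty":0,"tz":-0.005,"spin":0},{"tx":-0.002,"ty":0,"tz":-0.006,"spin":0},{"tx":-0.003,"ty":0,"tz":-0.007,"spin":0},{"tx":-0.004,"ty":0,"tz":-0.008,"spin":0},{"tx":-0.005,"ty":-0.0005,"tz":-0.009,"spin":0},{"tx":-0.006,"ty":-0.001,"tz":-0.01,"spin":0}]}}

```text
t: 16.0
ee_pos: [509.0, 218.9, 109.0]
orientation: [-0.424, 3.112, 0.001]
ft_force: [1.0, 0.2, 2.4]
width: 17.9
grasp_force: 30.0
```

```bash
python3 -c "from meas import *;report()"
```

```text
16.0 [509.  218.9 109. ] [1.  0.2 2.4] [ 0.23 -0.3   0.01] ([(194, 97), (195, 106), (196, 105), (197, 106), (198, 83)], (np.int64(232), np.int64(337)))
0.1 row [np.float64(191.1), np.float64(191.8)] ctr [-2.5  0.1  8.2] h lo/hi [np.float64(14.9), np.float64(1.5)]
0.15 row [np.float64(194.4), np.float64(194.8)] ctr [-0.4  0.1  7.8] h lo/hi [np.float64(12.9), np.float64(2.6)]
0.2 row [np.float64(197.9), np.float64(198.0)] ctr [1.8 0.1 7.5] h lo/hi [np.float64(11.0), np.float64(3.9)]
0.25 row [np.float64(201.4), np.float64(201.3)] ctr [4.  0.1 7.3] h lo/hi [np.float64(9.2), np.float64(5.3)]
0.3 row [np.float64(205.1), np.float64(204.7)] ctr [6.3 0.1 7.2] h lo/hi [np.float64(7.6), np.float64(6.8)]
0.35 row [np.float64(208.8), np.float64(208.3)] ctr [8.5 0.1 7.2] h lo/hi [np.float64(6.0), np.float64(8.5)]
```

Call:
{"name": "apply_moves", "arguments": {"targets": [{"tx":-0.001,"ty":-0.0005,"tz":-0.0008,"spin":0},{"tx":-0.002,"ty":-0.0005,"tz":-0.0016,"spin":0},{"tx":-0.003,"ty":-0.001,"tz":-0.0024,"spin":0},{"tx":-0.004,"ty":-0.001,"tz":-0.0032,"spin":0},{"tx":-0.005,"ty":-0.001,"tz":-0.004,"spin":0},{"tx":-0.006,"ty":-0.001,"tz":-0.0045,"spin":0},{"tx":-0.006,"ty":-0.001,"tz":-0.0045,"spin":0},{"tx":-0.006,"ty":-0.001,"tz":-0.0045,"spin":0}]}}

```text
t: 16.85
ee_pos: [503.2, 217.7, 104.7]
orientation: [-0.424, 3.111, 0.0]
ft_force: [0.9, 0.0, 7.8]
width: 17.8
grasp_force: 30.0
```

```bash
python3 -c "from meas import *;report()"
```

```text
16.85 [503.2 217.7 104.7] [0.9 0.  7.8] [-0.01 -0.59 -0.02] ([(194, 92), (195, 106), (196, 106), (197, 105), (198, 101)], (np.int64(232), np.int64(337)))
0.1 row [np.float64(191.0), np.float64(191.7)] ctr [-9.5  0.5  6. ] h lo/hi [np.float64(12.7), np.float64(-0.7)]
0.15 row [np.float64(194.4), np.float64(194.8)] ctr [-7.3  0.5  5.5] h lo/hi [np.float64(10.7), np.float64(0.4)]
0.2 row [np.float64(197.8), np.float64(198.0)] ctr [-5.1  0.5  5.2] h lo/hi [np.float64(8.8), np.float64(1.7)]
0.25 row [np.float64(201.4), np.float64(201.3)] ctr [-2.9  0.5  5.1] h lo/hi [np.float64(7.0), np.float64(3.1)]
0.3 row [np.float64(205.0), np.float64(204.7)] ctr [-0.7  0.5  5. ] h lo/hi [np.float64(5.3), np.float64(4.6)]
0.35 row [np.float64(208.8), np.float64(208.2)] ctr [1.5 0.5 5. ] h lo/hi [np.float64(3.8), np.float64(6.3)]
```

Call:
{"name": "apply_moves", "arguments": {"targets": [{"tx":-0.0005,"ty":0,"tz":-0.0006,"spin":0},{"tx":-0.001,"ty":0,"tz":-0.0012,"spin":0},{"tx":-0.0015,"ty":0,"tz":-0.0018,"spin":0},{"tx":-0.002,"ty":-0.0005,"tz":-0.0024,"spin":0},{"tx":-0.0025,"ty":-0.0005,"tz":-0.003,"spin":0},{"tx":-0.003,"ty":-0.0005,"tz":-0.0035,"spin":0},{"tx":-0.003,"ty":-0.0005,"tz":-0.0035,"spin":0},{"tx":-0.003,"ty":-0.0005,"tz":-0.0035,"spin":0}]}}

```text
t: 17.7
ee_pos: [500.9, 217.3, 101.8]
orientation: [-0.424, 3.11, 0.0]
ft_force: [1.4, -2.7, 11.4]
width: 18.1
grasp_force: 30.0
```

```bash
python3 -c "from meas import *;report()"
```

```text
17.7 [500.9 217.3 101.8] [ 1.4 -2.7 11.4] [-0.17 -0.63 -0.11] ([(199, 104), (200, 104), (201, 104)], (np.int64(233), np.int64(336)))
0.1 row [np.float64(191.0), np.float64(191.7)] ctr [-12.6   0.7   3.9] h lo/hi [np.float64(10.6), np.float64(-2.8)]
0.15 row [np.float64(194.3), np.float64(194.7)] ctr [-10.5   0.7   3.5] h lo/hi [np.float64(8.6), np.float64(-1.6)]
0.2 row [np.float64(197.7), np.float64(197.9)] ctr [-8.3  0.7  3.2] h lo/hi [np.float64(6.8), np.float64(-0.3)]
0.25 row [np.float64(201.3), np.float64(201.2)] ctr [-6.1  0.7  3. ] h lo/hi [np.float64(5.0), np.float64(1.1)]
0.3 row [np.float64(205.0), np.float64(204.6)] ctr [-3.8  0.7  2.9] h lo/hi [np.float64(3.3), np.float64(2.6)]
0.35 row [np.float64(208.7), np.float64(208.1)] ctr [-1.6  0.7  3. ] h lo/hi [np.float64(1.7), np.float64(4.2)]
```

Call:
{"name": "apply_moves", "arguments": {"targets": [{"tx":-0.0004,"ty":0,"tz":-0.0005,"spin":0},{"tx":-0.0008,"ty":0,"tz":-0.001,"spin":0},{"tx":-0.0012,"ty":0,"tz":-0.0015,"spin":0},{"tx":-0.0015,"ty":0,"tz":-0.002,"spin":0},{"tx":-0.0015,"ty":0,"tz":-0.002,"spin":0},{"tx":-0.0015,"ty":0,"tz":-0.002,"spin":0},{"tx":-0.0015,"ty":0,"tz":-0.002,"spin":0},{"tx":-0.0015,"ty":0,"tz":-0.002,"spin":0}]}}

```text
t: 18.55
ee_pos: [499.4, 217.1, 100.1]
orientation: [-0.424, 3.11, -0.0]
ft_force: [0.4, -4.7, 14.7]
width: 17.7
grasp_force: 30.0
```

```bash
python3 -c "from meas import *;report()"
```

```text
18.55 [499.4 217.1 100.1] [ 0.4 -4.7 14.7] [-0.42 -0.5   0.  ] ([(201, 104), (202, 104), (203, 104)], (np.int64(233), np.int64(336)))
0.1 row [np.float64(191.0), np.float64(191.7)] ctr [-14.5   0.9   2.7] h lo/hi [np.float64(9.4), np.float64(-4.0)]
0.15 row [np.float64(194.3), np.float64(194.7)] ctr [-12.3   0.9   2.3] h lo/hi [np.float64(7.4), np.float64(-2.8)]
0.2 row [np.float64(197.8), np.float64(197.9)] ctr [-10.1   0.9   2. ] h lo/hi [np.float64(5.6), np.float64(-1.5)]
0.25 row [np.float64(201.3), np.float64(201.2)] ctr [-7.9  0.9  1.8] h lo/hi [np.float64(3.8), np.float64(-0.1)]
0.3 row [np.float64(205.0), np.float64(204.6)] ctr [-5.7  0.9  1.7] h lo/hi [np.float64(2.1), np.float64(1.4)]
0.35 row [np.float64(208.7), np.float64(208.1)] ctr [-3.5  0.9  1.8] h lo/hi [np.float64(0.5), np.float64(3.0)]
```

Call:
{"name": "apply_moves", "arguments": {"targets": [{"tx":0,"ty":0,"tz":0.003,"spin":0},{"tx":0,"ty":0,"tz":0.007,"spin":0},{"tx":0.002,"ty":0.0005,"tz":0.009,"spin":0},{"tx":0.006,"ty":0.001,"tz":0.01,"spin":0},{"tx":0.009,"ty":0.002,"tz":0.01,"spin":0},{"tx":0.01,"ty":0.002,"tz":0.01,"spin":0},{"tx":0.01,"ty":0.002,"tz":0.01,"spin":0},{"tx":0.01,"ty":0.002,"tz":0.01,"spin":0}]}}

```text
t: 19.4
ee_pos: [508.0, 219.2, 108.5]
orientation: [0.424, -3.113, 0.0]
ft_force: [-0.2, 0.2, -0.4]
width: 17.7
grasp_force: 30.0
```

```bash
python3 -c "from meas import *;report()"
```

```text
19.4 [508.  219.2 108.5] [-0.2  0.2 -0.4] [0.16 0.07 0.02] ([(201, 104), (202, 104), (203, 104)], (np.int64(233), np.int64(336)))
0.1 row [np.float64(191.2), np.float64(191.9)] ctr [-3.5  0.7  8. ] h lo/hi [np.float64(14.7), np.float64(1.3)]
0.15 row [np.float64(194.6), np.float64(195.0)] ctr [-1.3  0.7  7.6] h lo/hi [np.float64(12.7), np.float64(2.5)]
0.2 row [np.float64(198.0), np.float64(198.2)] ctr [0.9 0.6 7.3] h lo/hi [np.float64(10.9), np.float64(3.8)]
0.25 row [np.float64(201.6), np.float64(201.5)] ctr [3.1 0.6 7.1] h lo/hi [np.float64(9.1), np.float64(5.2)]
0.3 row [np.float64(205.2), np.float64(204.9)] ctr [5.3 0.6 7. ] h lo/hi [np.float64(7.4), np.float64(6.7)]
0.35 row [np.float64(209.0), np.float64(208.4)] ctr [7.5 0.6 7.1] h lo/hi [np.float64(5.8), np.float64(8.3)]
```

Call:
{"name": "apply_moves", "arguments": {"targets": [{"tx":-0.0005,"ty":0,"tz":-0.001,"spin":0},{"tx":-0.001,"ty":0,"tz":-0.002,"spin":0},{"tx":-0.0015,"ty":-0.0005,"tz":-0.003,"spin":0},{"tx":-0.002,"ty":-0.001,"tz":-0.004,"spin":0},{"tx":-0.0025,"ty":-0.001,"tz":-0.0045,"spin":0},{"tx":-0.003,"ty":-0.001,"tz":-0.005,"spin":0},{"tx":-0.003,"ty":-0.001,"tz":-0.005,"spin":0},{"tx":-0.003,"ty":-0.001,"tz":-0.005,"spin":0}]}}

```text
t: 20.25
ee_pos: [505.5, 218.3, 104.2]
orientation: [-0.424, 3.112, 0.0]
ft_force: [-0.8, -0.0, 6.3]
width: 18.0
grasp_force: 30.0
```

```bash
python3 -c "from meas import *;report()"
```

```text
20.25 [505.5 218.3 104.2] [-0.8 -0.   6.3] [0.17 0.   0.01] ([(201, 104), (202, 104), (203, 104)], (np.int64(233), np.int64(336)))
0.1 row [np.float64(191.1), np.float64(191.8)] ctr [-7.4  0.4  4.7] h lo/hi [np.float64(11.4), np.float64(-2.0)]
0.15 row [np.float64(194.4), np.float64(194.9)] ctr [-5.2  0.4  4.3] h lo/hi [np.float64(9.4), np.float64(-0.9)]
0.2 row [np.float64(197.9), np.float64(198.1)] ctr [-3.1  0.4  4. ] h lo/hi [np.float64(7.5), np.float64(0.4)]
0.25 row [np.float64(201.5), np.float64(201.4)] ctr [-0.8  0.4  3.8] h lo/hi [np.float64(5.7), np.float64(1.8)]
0.3 row [np.float64(205.1), np.float64(204.8)] ctr [1.4 0.4 3.7] h lo/hi [np.float64(4.1), np.float64(3.4)]
0.35 row [np.float64(208.9), np.float64(208.3)] ctr [3.6 0.4 3.7] h lo/hi [np.float64(2.5), np.float64(5.0)]
```

Call:
{"name": "apply_moves", "arguments": {"targets": [{"tx":-0.0005,"ty":0,"tz":-0.0006,"spin":0},{"tx":-0.001,"ty":0,"tz":-0.0012,"spin":0},{"tx":-0.0015,"ty":0,"tz":-0.0018,"spin":0},{"tx":-0.002,"ty":-0.0005,"tz":-0.0024,"spin":0},{"tx":-0.002,"ty":-0.0005,"tz":-0.0028,"spin":0},{"tx":-0.002,"ty":-0.0005,"tz":-0.003,"spin":0},{"tx":-0.002,"ty":-0.0005,"tz":-0.003,"spin":0},{"tx":-0.002,"ty":-0.0005,"tz":-0.003,"spin":0}]}}

```text
t: 21.1
ee_pos: [504.1, 218.1, 101.8]
orientation: [-0.424, 3.11, 0.001]
ft_force: [-1.1, 0.7, 9.6]
width: 17.8
grasp_force: 30.0
```

Run:
```python
from meas import *
report()
im=ctrl.get_image("wrist");s=ctrl.get_image("scene")
save("p2.png",cv2.hconcat([cv2.resize(im[150:350,190:390],None,fx=2,fy=2,interpolation=cv2.INTER_CUBIC),cv2.resize(s[160:220,322:382],(400,400),interpolation=cv2.INTER_CUBIC)]))
```

```text
21.1 [504.1 218.1 101.8] [-1.1  0.7  9.6] [ 0.35 -0.04  0.08] ([(201, 101), (202, 104), (203, 104)], (np.int64(233), np.int64(336)))
0.1 row [np.float64(191.0), np.float64(191.7)] ctr [-9.5  0.6  2.8] h lo/hi [np.float64(9.5), np.float64(-3.9)]
0.15 row [np.float64(194.3), np.float64(194.7)] ctr [-7.3  0.6  2.4] h lo/hi [np.float64(7.5), np.float64(-2.7)]
0.2 row [np.float64(197.7), np.float64(197.9)] ctr [-5.1  0.6  2.1] h lo/hi [np.float64(5.7), np.float64(-1.4)]
0.25 row [np.float64(201.3), np.float64(201.2)] ctr [-2.9  0.6  1.9] h lo/hi [np.float64(3.9), np.float64(-0.0)]
0.3 row [np.float64(205.0), np.float64(204.6)] ctr [-0.7  0.6  1.8] h lo/hi [np.float64(2.2), np.float64(1.5)]
0.35 row [np.float64(208.7), np.float64(208.1)] ctr [1.5 0.6 1.9] h lo/hi [np.float64(0.6), np.float64(3.1)]
```

View pics/p2.png

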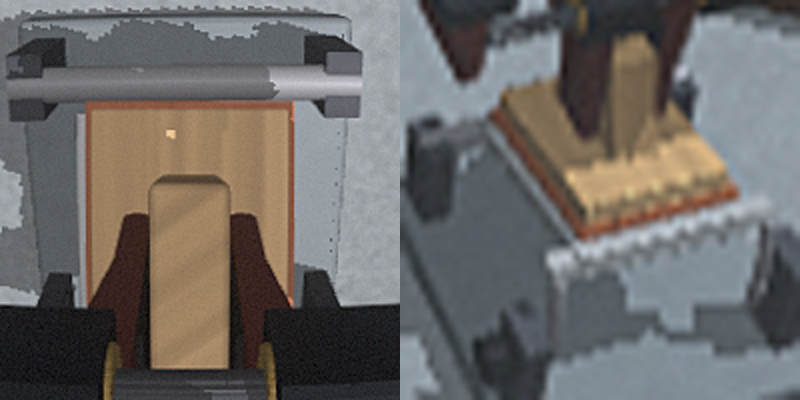

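The plate looks flush and centred: wrist crop plate edges at columns 87–294 with the face edge just outside, and in the scene it lies parallel to the stage. The force rises at about 2 N/mm to about 11.5 N, so both springs are well in. One settling call, then I hand in.

Call:
{"name": "apply_moves", "arguments": {"targets": [{"tx":0,"ty":0,"tz":0,"spin":0},{"tx":0,"ty":0,"tz":0,"spin":0},{"tx":0,"ty":0,"tz":0,"spin":0},{"tx":0,"ty":0,"tz":0,"spin":0},{"tx":0,"ty":0,"tz":0,"spin":0},{"tx":0,"ty":0,"tz":0,"spin":0},{"tx":0,"ty":0,"tz":0,"spin":0},{"tx":0,"ty":0,"tz":0,"spin":0}]}}

```text
t: 22.05
ee_pos: [504.1, 218.1, 101.8]
orientation: [-0.424, 3.11, 0.001]
ft_force: [-2.0, 0.7, 10.6]
width: 18.3
grasp_force: 30.0
```

```bash
python3 -c "
from h import *
o=ctrl.get_obs();print(o['t'],o['ee_pos'],o['ft_force'],o['grasp_force'],np.abs(o['qvel']).max())
if abs(o['ft_force'][2]-9.6)<2.5: print(ctrl.close_job())"
```

```text
22.05 [504.10070236 218.13677041 101.77211009] [-1.98170183  0.72587592 10.57357465] 30.002254843711853 0.0023806108191119194
the job is handed in; nothing more can be done
None
```

I handed the job in at 22 s with plate_long still gripped (30 N) and at rest on the stage, pressed with about 12 N and looking flush and centred to within about 3 mm by my estimate; I inferred both bars well past half way from the force, and no verdict came back.

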